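# Load a panel into the drilling jig and lock it

### The arm

A 6-joint arm with a two-finger parallel gripper is mounted at the origin on a cart in front of the work surface, level with it; the furniture and walls round the work are solid. World frame = base frame: x ahead of the robot, y to its left, z up, the work surface at z = 0. Lengths are in m, angles in degrees, forces in N, time in s.
With the tool pointing down it reaches from about 0.4 to 0.825 m from the base axis. Payload 7 kg.
Tool frame: the origin (TCP) lies on the centre line of the jaws, within the pads' length; the fingertips stand 22 mm ahead of it and the grasp point (between the pads) lies 3 mm ahead of it; z points along the fingers, y is the line along which they close (so a half turn about z gives the same grasp; the last joint's range is limited). The gripper opens to 88 mm and grips with 3 to 60 N. Pads are 19 mm wide; open, the fingers measure 130 mm over their backs; the gripper's body (78 mm by 193 mm) begins 47 mm behind the grasp point.
Start: joints at [84.861, 20.546, 0.682, 0, -70.136, -16.507], TCP at [0.249, 0.627, 0.249] pointing down, gripper open.
Joint ranges: [-176.03, 176.03], [-82.01, 121.73], [-58.28, 71.71], [-173.87, 95.51], [-174.79, -0.11], [-173.66, 173.66]. Speed limits (degrees/s): [136.94, 136.94, 172.46, 180, 180, 180].

### API

Orientations are given as [roll, pitch, yaw] about the fixed x, y, z axes, in that order (R = Rz(yaw) Ry(pitch) Rx(roll)).
In Python, from plant import get_state, cams, r gives the robot as it stands.
- The arm moves only by the tool apply_moves, never from a script. Its argument "targets" is a list of rows, each an object with "dp": the shift along the world's x, y, z in m, a list of three; "yaw": the turn about the world's z in degrees. In form: [{"dp": [x, y, z], "yaw": yaw}, ...]. A call has 1 to 20 rows; each row is the pose to reach, as a shift and turn from the pose commanded when the call began; what a row does not reach only later rows make up. A row lasts 1/12 s, in which the tool goes at most 41.7 mm and 7.16 degrees, less where a joint would pass 70% of its speed; a pose out of reach is approached as far as the arm can. A call with a gripper value outside its range is refused whole. "grip" is the gripper command: -1 is fully open, 1 is shut, values between are in proportion, set as the call begins (left out, the last holds). The fingers move at their own pace and stop on an object; "squeeze" is the grip in N (left out, the last holds). Time passes only in rows, so rows that repeat a pose let the fingers close. It gives the time, the measured TCP pose, the force, the opening and the grip force at its end, in the units of the state.
- get_state(): the state, without advancing time (a new reading comes with each control period).
- cams.capture(name): name is "scene" or "top" or "wrist"; returns a dict with "image" (384x512x3 uint8, red, green, blue), "range_z" (384x512 float32, m along the optical axis (not along the pixel's ray), 0 where there is no reading), "fx", "fy", "cx", "cy" (pixels), "R" (3x3) and "t" (3): a world point X has camera coordinates R X + t; the wrist camera has in their place "T_tool_cam" (4x4, takes a point from camera to tool coordinates, whose origin is the TCP and whose axes are the flange's). Camera axes: x right, y down, z forward; pixel columns grow to the right and rows downward; lengths in m; the calibration is good to about 2 mm. A picture is of the moment at which its call begins: read the wrist's pose just before it.
- r.close_job(): hands the job in; it is judged then, once.
The state is a dict: "time_s": time; "joints": joint angles; "qd": joint speeds; "joint_torque": joint torques, N m; "tcp_pos": TCP position; "eef_rot": TCP orientation; "contact_force": force on the tool from outside, world axes, zero at the start; "moment": the same for the moment, N m; "gripper_width": finger opening in m; "gripper_force": force on a finger pad.
Only numpy, scipy, OpenCV 4.12 (cv2) and the standard library are available. Lean on these libraries where they do the work, as an engineer would, in place of code of your own. Each camera call takes 0.05 s, during which the arm holds its last target. There are 200 camera calls.

### The job

Slide the loose sheet-board panel across the base of the drilling jig and under the metal bush bridge, keeping it down on the base, until it lies along the wooden fence and fully home against the end stop. Then swing the wooden cam lever towards you until the cam holds the panel firmly, without forcing panel, stop or cam, and leave it locked like that. Do not disturb the oil can, the white pot or the wood offcut beside the jig.

Things in the scene. Friction and masses are not known exactly. Their poses are not given: they have to be found in the camera images.
- panel: the loose work panel, a plain brown-grey sheet offcut 100 (x) x 160 (y) x 12 (z) mm, about 0.16 kg; origin: centre of its underside. It starts flat on the jig's base before the bridge, askew by up to 0.25 rad. Too wide to grasp: push it by its edges. Home, its 160 mm far edge lies on the stop and its 100 mm left edge on the fence.
- jig: the fixed drilling jig; origin: at bench-top height on its plywood base's underside. The base is 12 mm thick and spans x -165 to +175, y -155 to +155 mm. +x is the feed direction, roughly away from the robot; +y is the fence side; z up.
- fence (a point): a point on the guiding face (upper edge, jig y = +80 mm) of the jig's fixed hardwood fence, which runs along the jig's x from -160 to +140 mm and is 15 mm high above the base; same axes as the jig.
- bridge (a point): centre of the underside of the fixed aluminium bridge that carries two steel drill bushes; it crosses the base along y and is 40 mm wide in x; 15 mm free beneath it, its top 29 mm and the bushes 35 mm above the base. Its left end lies on the fence; its right foot fills jig y = -90 to -120 mm. Axes as the jig.
- stop: the end stop, a low aluminium bar 150 mm wide (y), 13 mm high, fixed on the base at the far edge of the bridge and partly hidden by it (set anew for each job, its place in the jig varies by some mm); origin: middle of the face that the panel meets, at the height of the base's top; x points away from the panel, along the jig's x.
- cam: the wooden cam clamp, right of the panel's place, before the bridge: an eccentric (radius 22 mm, 6 mm off centre, 3.5 to 19.5 mm above the base) under a lever. Origin: on the vertical pivot at the height of the base's top; z up. The lever runs 100 mm along the cam's own -y, 18 mm wide, upper side 32 mm above the base. At 0 turn its axes are the jig's.
- cam_pivot (a point): on the cam's pivot axis. The lever starts at 0 to 0.15 rad and turns clockwise seen from above (from the jig's -y to its -x, towards the robot), limit 2.3 rad. The cam gains some 6 mm per rad towards the fence and bites anywhere from 0.6 to 2 rad: the lever is splined onto the eccentric anew for each job, hidden from view, so the bite must be felt.
- cam_knob (a point): middle of the black upright knob at the lever's end, 100 mm from the pivot: round, 23 mm thick, 39 mm tall, its top 16 mm above this point. Pivot friction takes some 1.2 N at the knob; once the cam bites, the pull felt while it moves rises steeply within 0.1 rad: 5 to 9 N is a firm hold, 0.3 rad more would force it. At rest the cam locks itself and the pull fades.
- oil_can: a small standing oil can 29 x 54 x 127 mm, left of the jig; origin: centre of its underside.
- pot: a white plastic pot with a screw cap, 50 mm in diameter and 101 mm tall, standing right of the jig's far end; origin: centre of its underside.
- offcut: a flat wood offcut 50 x 105 x 12 mm, lying left of the jig; not the work panel; origin: centre of its underside.

How it is judged:
By the outcome, as a careful person would: the job done as asked, in the order asked, and still so for the second after the job is handed in, with the robot touching nothing.
It also fails if it takes over 64 s, if anything falls off the work surface, if the arm or the gripper's body presses on something with over 40 N, if the wrist force passes 120 N, or if a joint passes its speed limit or range.

## Working session

There is one attempt and no reset: what is moved stays moved. The work goes in short steps, Python scripts to look and compute and a tool call to move; the robot and the scene stay as the last step left them, time stands still between calls to the robot, and variables do not carry over. Pictures are saved under pics/ and viewed, at most 10 in all, crops included, and the job is handed in when it is done.

Besides the shell and the picture viewer there is one more tool, called after "Emit:" as name([rows], argument=value, ...), one row to a line, values as JSON. apply_moves: Moves the arm, as the interface text tells. Its arguments: {"type":"object","properties":{"targets":{"type":"array","items":{"type":"object","properties":{"dp":{"type":"array","items":{"type":"number"}},"yaw":{"type":"number"}}}},"grip":{"type":"number"},"squeeze":{"type":"number"}},"required":["targets"]}

```bash
mkdir -p pics
cat > h.py <<'E'
import numpy as np, cv2
from plant import get_state, cams, r
def cap(n,f):
    c=cams.capture(n); cv2.imwrite(f'pics/{f}.png',c['image'][:,:,::-1]); np.savez(f'pics/{f}.npz',**{k:np.asarray(v) for k,v in c.items()}); return c
def w(c,u,v,z=None):
    R,t=np.array(c['R']),np.array(c['t'])
    d=np.array([(u-c['cx'])/c['fx'],(v-c['cy'])/c['fy'],1.])
    if z is None:
        p=np.median(c['range_z'][int(v)-1:int(v)+2,int(u)-1:int(u)+2])*d
        return R.T@(p-t)
    o=-R.T@t; dd=R.T@d
    return o+dd*(z-o[2])/dd[2]
E
python3 - <<'E'
from h import *
print(get_state())
for n in ['scene','top']:
    c=cap(n,n+'0'); print(n,c['fx'],c['R'],c['t'])
E
```

```text
{'time_s': 0.0, 'joints': array([ 8.48610813e+01,  2.05913553e+01,  6.33389978e-01, -2.08541193e-02,
       -7.01351110e+01, -1.65054455e+01]), 'qd': array([-0.01127573, -0.05955189, -0.05070539,  0.00127851, -0.00358022,
       -0.05422523]), 'joint_torque': array([ 3.70185335e-04, -5.82723391e+01,  2.93047625e+01,  6.99716985e+00,
        6.90389556e-03, -1.56794044e-04]), 'tcp_pos': array([0.24883656, 0.62697011, 0.24761833]), 'eef_rot': array([ 1.79905189e+02, -7.64995801e-03, -2.16514601e+01]), 'contact_force': array([ 0.50779391,  0.0583529 , -0.3653401 ]), 'moment': array([ 0.02489322, -0.00559326, -0.00021705]), 'gripper_force': 0.0, 'gripper_width': 0.087668718034419}
scene 393.18341191092003 [[-0.58232797 -0.81288703 -0.01043169]
 [-0.61256172  0.44718489 -0.65176208]
 [ 0.53447384 -0.37314923 -0.75835174]] [0.38601836 0.40389116 0.68767385]
top 413.17614447807125 [[ 0.00838519 -0.99991471 -0.01001271]
 [-0.99898632 -0.0079337  -0.04431022]
 [ 0.04422701  0.01037411 -0.99896764]] [0.03719582 0.60582456 0.96199054]
```

View pics/scene0.png

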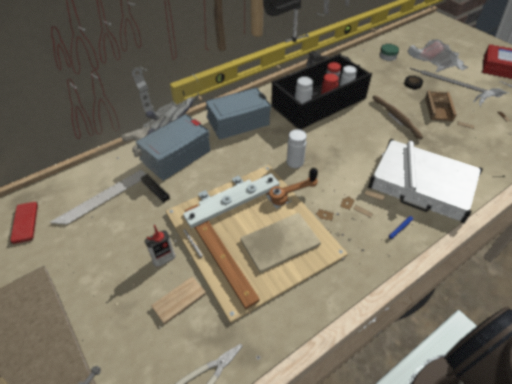

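View pics/top0.png

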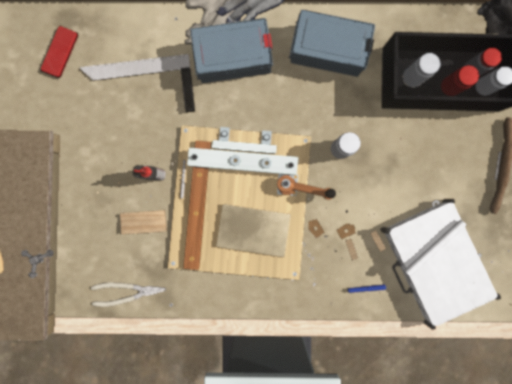

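The scene shows the jig, with the panel before the bridge and the cam lever to the right. In the top view the bridge is at about (243,160), the panel at (253,230), the pivot at (286,185) and the knob at (331,193). I'll enlarge this area.

Run:
```python
from h import *
i=cv2.imread('pics/top0.png')[122:284,162:350]
i=cv2.resize(i,None,fx=4,fy=3.7 and 4,interpolation=cv2.INTER_CUBIC)[:600]
cv2.imwrite('pics/topc.png',i[:600])
c=np.load('pics/top0.npz')
for (u,v) in [(255,215),(253,230),(290,250),(331,193),(286,185),(243,160),(245,147),(197,230),(240,265),(348,143)]: print(u,v,w(c,u,v).round(4))
```

```text
255 215 [0.5305 0.0433 0.0245]
253 230 [0.4957 0.0477 0.0245]
290 250 [ 0.449  -0.0393  0.0131]
331 193 [ 0.5819 -0.1232  0.0828]
286 185 [ 0.5999 -0.0268  0.0511]
243 160 [0.657  0.0718 0.0414]
245 147 [0.6892 0.068  0.0257]
197 230 [0.4947 0.1776 0.0268]
240 265 [0.4131 0.0776 0.0139]
348 143 [ 0.6895 -0.1567  0.1007]
```

View pics/topc.png

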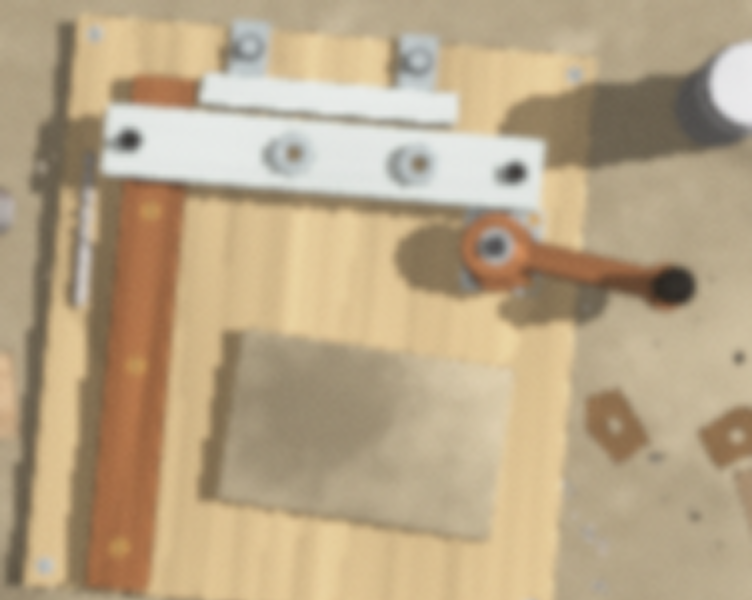

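The panel corners in the crop are at (243,332), (512,370), (488,538) and (218,498). The fence's inner edge runs (183,200)–(150,590), the pivot is at (495,245), the knob at (672,286), and the bridge's front edge runs (103,177)–(540,210).

```bash
cat >> h.py <<'E'
def cw(c,u,v,z): return w(c,162+u/4,122+v/4,z)
E
python3 - <<'E'
from h import *
c=np.load('pics/top0.npz')
P=[cw(c,*p,.024)[:2] for p in [(243,332),(512,370),(488,538),(218,498)]]
print('panel',np.round(P,4),np.mean(P,0)); 
for a,b in [(0,1),(3,2),(3,0),(2,1)]:
    d=P[b]-P[a]; print(np.linalg.norm(d),np.degrees(np.arctan2(d[1],d[0])))
F=[cw(c,*p,.027)[:2] for p in [(183,200),(150,590)]]; d=F[0]-F[1]; print('fence',F,np.degrees(np.arctan2(d[1],d[0])))
B=[cw(c,*p,.041)[:2] for p in [(103,177),(540,210),(545,140),(110,102)]]; d=B[0]-B[1]; print('bridge',B,np.degrees(np.arctan2(d[1],d[0]))-90)
S=[cw(c,*p,.025)[:2] for p in [(203,75),(458,95),(456,124),(200,103)]]; print('stop',S)
print('base',[cw(c,*p,.012)[:2] for p in [(78,17),(597,58),(20,587)]])
print('piv',cw(c,495,245,.05),'knob',cw(c,672,284,.081))
E
```

```text
panel [[ 0.5531  0.1187]
 [ 0.5323 -0.0381]
 [ 0.4352 -0.0247]
 [ 0.4567  0.1321]] [0.49432421 0.04701271]
0.15819882902721785 -97.53356910016839
0.15825733147532783 -97.8240343125666
0.09729063035352116 -7.903816781076746
0.09809256194259766 -7.867805875908794
fence [array([0.62973101, 0.15441896]), array([0.40383858, 0.17044498])] -4.058071887966164
bridge [array([0.64166477, 0.19892743]), array([ 0.62457447, -0.05248646]), array([ 0.66490444, -0.05519718]), array([0.68507556, 0.19556374])] -3.8887987113580493
stop [array([0.70345073, 0.14392154]), array([ 0.69271025, -0.00568509]), array([ 0.67565216, -0.00462079]), array([0.68693351, 0.14546747])]
base [array([0.73959656, 0.22046344]), array([ 0.71711667, -0.08850829]), array([0.40234564, 0.24906309])]
piv [ 0.60387359 -0.02623469  0.05      ] knob [ 0.58188277 -0.12133396  0.081     ]
```

Emit:
apply_moves([
  {"dp":[0.2235,-0.68,0],"yaw":-72.3},
  {"dp":[0.2235,-0.68,0],"yaw":-72.3},
  {"dp":[0.2235,-0.68,0],"yaw":-72.3},
  {"dp":[0.2235,-0.68,0],"yaw":-72.3},
  {"dp":[0.2235,-0.68,0],"yaw":-72.3},
  {"dp":[0.2235,-0.68,0],"yaw":-72.3},
  {"dp":[0.2235,-0.68,0],"yaw":-72.3},
  {"dp":[0.2235,-0.68,0],"yaw":-72.3},
  {"dp":[0.2235,-0.68,0],"yaw":-72.3},
  {"dp":[0.2235,-0.68,0],"yaw":-72.3},
  {"dp":[0.2235,-0.68,0],"yaw":-72.3},
  {"dp":[0.2235,-0.68,0],"yaw":-72.3},
  {"dp":[0.2235,-0.68,0],"yaw":-72.3},
  {"dp":[0.2235,-0.68,0],"yaw":-72.3},
  {"dp":[0.2235,-0.68,0],"yaw":-72.3},
  {"dp":[0.2235,-0.68,0],"yaw":-72.3},
  {"dp":[0.2235,-0.68,0],"yaw":-72.3},
  {"dp":[0.2235,-0.68,0],"yaw":-72.3},
  {"dp":[0.2235,-0.68,0],"yaw":-72.3},
  {"dp":[0.2235,-0.68,0],"yaw":-72.3},
], grip=-0.136)

```text
time_s: 1.77
tcp_pos: [0.4722, -0.0533, 0.2481]
eef_rot: [179.9, -0.0, -94.1]
contact_force: [0.0, -0.8, 0.5]
gripper_width: 0.0493
gripper_force: 0.0
```

```bash
cat >> h.py <<'E'
def wc(n):
    from scipy.spatial.transform import Rotation as Ro
    s=get_state(); c=dict(cap('wrist',n)); T=np.eye(4); T[:3,:3]=Ro.from_euler('xyz',s['eef_rot'],degrees=True).as_matrix(); T[:3,3]=s['tcp_pos']
    M=np.linalg.inv(T@np.array(c['T_tool_cam'])); c['R']=M[:3,:3]; c['t']=M[:3,3]; np.savez(f'pics/{n}.npz',**{k:np.asarray(v) for k,v in c.items()}); return c
E
python3 - <<'E'
from h import *
c=wc('w1'); print(-c['R'].T@c['t'])
cv2.imwrite('pics/w1b.png',cv2.resize(cv2.imread('pics/w1.png'),(800,600)))
E
```

```text
[ 0.46753294 -0.12604816  0.38465227]
```

View pics/w1b.png

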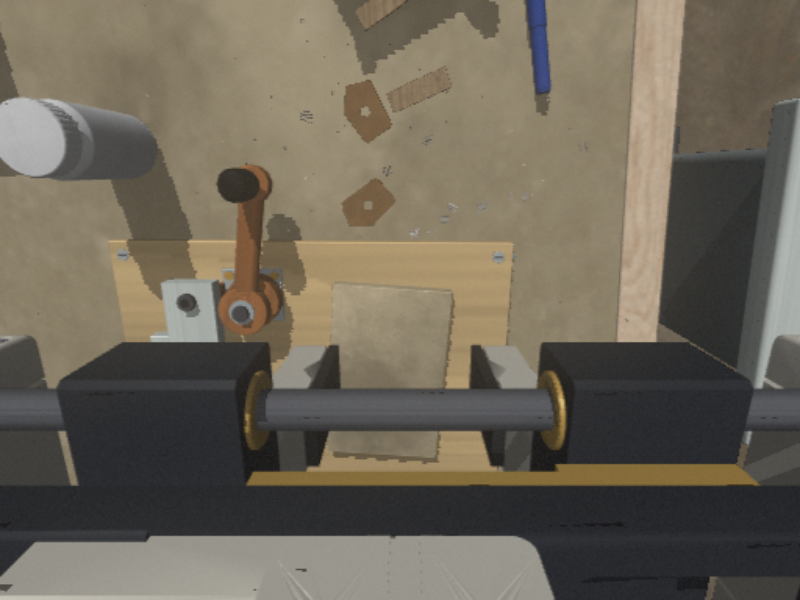

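The wrist view shows the panel's right edge from (335,283) to (452,291), the knob top at (240,184), the pivot nut at (241,314), and the base's right edge at y≈241.

Run:
```python
from h import *
c=np.load('pics/w1.npz'); k=1/1.5625
for n,u,v,z in [('pa',335,283,.024),('pb',452,291,.024),('pc',332,458,.024),('pd',438,460,.024),('knob',239,184,.083),('piv',241,314,.05),('b1',110,241,.012),('b2',512,243,.012)]:
    p=w(c,u*k,v*k,z); print(n,p.round(4),'e,n',np.round([p[0]*.9976-p[1]*.0698,p[0]*.0698+p[1]*.9976],4))
```

```text
pa [ 0.5309 -0.0401  0.024 ] e,n [ 0.5324 -0.003 ]
pb [ 0.4345 -0.0264  0.024 ] e,n [0.4353 0.004 ]
pc [0.5525 0.1264 0.024 ] e,n [0.5423 0.1646]
pd [0.4543 0.1355 0.024 ] e,n [0.4437 0.1669]
knob [ 0.5755 -0.1248  0.083 ] e,n [ 0.5829 -0.0844]
piv [ 0.6026 -0.0266  0.05  ] e,n [0.603  0.0155]
b1 [ 0.7161 -0.0864  0.012 ] e,n [ 0.7204 -0.0362]
b2 [ 0.3816 -0.0611  0.012 ] e,n [ 0.385  -0.0343]
```

Emit:
apply_moves([
  {"dp":[0,-0.002,-0.04],"yaw":0},
  {"dp":[0,-0.002,-0.08],"yaw":0},
  {"dp":[0,-0.002,-0.12],"yaw":0},
  {"dp":[0,-0.002,-0.16],"yaw":0},
  {"dp":[0,-0.002,-0.185],"yaw":0},
  {"dp":[0,-0.002,-0.2],"yaw":0},
  {"dp":[0,-0.002,-0.209],"yaw":0},
  {"dp":[0,-0.002,-0.209],"yaw":0},
])

```text
time_s: 2.48
tcp_pos: [0.4715, -0.0537, 0.0381]
eef_rot: [179.8, -0.1, -93.8]
contact_force: [-0.1, 0.1, -0.2]
gripper_width: 0.0499
gripper_force: 0.0
```

Emit:
apply_moves([
  {"dp":[0.0003,0.004,0]},
  {"dp":[0.0006,0.008,0]},
  {"dp":[0.0008,0.012,0]},
  {"dp":[0.0011,0.016,0]},
  {"dp":[0.0014,0.02,0]},
  {"dp":[0.0017,0.024,0]},
  {"dp":[0.002,0.028,0]},
  {"dp":[0.0021,0.031,0]},
  {"dp":[0.0023,0.034,0]},
  {"dp":[0.0026,0.037,0]},
  {"dp":[0.0028,0.04,0]},
  {"dp":[0.0029,0.042,0]},
  {"dp":[0.0031,0.044,0]},
  {"dp":[0.0031,0.044,0]},
])

```text
$.targets[0]: bad value
```

Run:
```python
from h import *
c=cap('top','top1')
i=cv2.imread('pics/top1.png')[122:272,162:350]
cv2.imwrite('pics/t1c.png',cv2.resize(i,None,fx=4,fy=4,interpolation=cv2.INTER_CUBIC))
s=get_state();print(s['tcp_pos'],s['contact_force'])
```

```text
[ 0.4723379  -0.05370312  0.03939041] [0.10655649 1.00342064 0.23876429]
```

View pics/t1c.png

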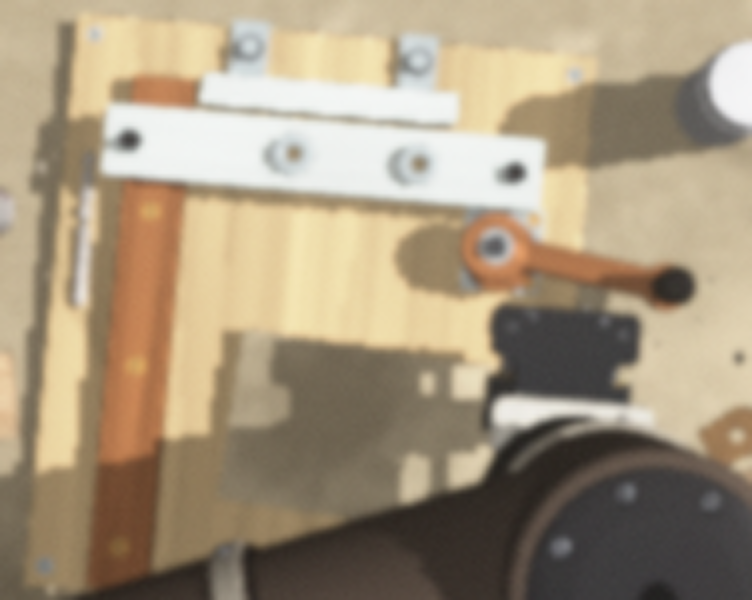

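The move was refused because it had no yaw, so the panel is still where it was. The gripper stands at the panel's right edge, clear of the lever. I'll repeat the move with yaw in each row.

Emit:
apply_moves([
  {"dp":[0.0003,0.004,0],"yaw":0},
  {"dp":[0.0006,0.008,0],"yaw":0},
  {"dp":[0.0008,0.012,0],"yaw":0},
  {"dp":[0.0011,0.016,0],"yaw":0},
  {"dp":[0.0014,0.02,0],"yaw":0},
  {"dp":[0.0017,0.024,0],"yaw":0},
  {"dp":[0.002,0.028,0],"yaw":0},
  {"dp":[0.0021,0.031,0],"yaw":0},
  {"dp":[0.0023,0.034,0],"yaw":0},
  {"dp":[0.0026,0.037,0],"yaw":0},
  {"dp":[0.0028,0.04,0],"yaw":0},
  {"dp":[0.0029,0.042,0],"yaw":0},
  {"dp":[0.0031,0.044,0],"yaw":0},
  {"dp":[0.0031,0.044,0],"yaw":0},
])

```text
time_s: 3.7
tcp_pos: [0.4756, -0.0103, 0.0395]
eef_rot: [180.0, 0.0, -93.9]
contact_force: [0.6, -0.4, 0.2]
gripper_width: 0.05
gripper_force: 0.0
```

Emit:
apply_moves([
  {"dp":[0.0001,0.001,0],"yaw":0},
  {"dp":[0.0001,0.002,0],"yaw":0},
  {"dp":[0.0002,0.003,0],"yaw":0},
  {"dp":[0.0002,0.003,0],"yaw":0},
])

```text
time_s: 4.03
tcp_pos: [0.4758, -0.0075, 0.0395]
eef_rot: [180.0, 0.0, -93.9]
contact_force: [-0.2, 0.2, -0.7]
gripper_width: 0.0495
gripper_force: 0.0
```

Emit:
apply_moves([
  {"dp":[0.0001,0.001,0],"yaw":0},
  {"dp":[0.0001,0.001,0],"yaw":0},
])

```text
time_s: 4.2
tcp_pos: [0.4759, -0.0066, 0.0396]
eef_rot: [180.0, 0.0, -93.9]
contact_force: [-0.1, -0.9, -0.1]
gripper_width: 0.0496
gripper_force: 0.0
```

Emit:
apply_moves([
  {"dp":[0.0001,0.001,0],"yaw":0},
  {"dp":[0.0001,0.001,0],"yaw":0},
])

```text
time_s: 4.37
tcp_pos: [0.476, -0.0056, 0.0396]
eef_rot: [180.0, -0.0, -93.9]
contact_force: [-0.1, -1.0, -0.3]
gripper_width: 0.0496
gripper_force: 0.3
```

Emit:
apply_moves([
  {"dp":[0.0001,0.001,0],"yaw":0},
  {"dp":[0.0001,0.001,0],"yaw":0},
])

```text
time_s: 4.53
tcp_pos: [0.4755, -0.0052, 0.0395]
eef_rot: [179.9, -0.1, -94.0]
contact_force: [-0.4, -3.7, 2.2]
gripper_width: 0.0496
gripper_force: 2.3
```

Emit:
apply_moves([
  {"dp":[0,0.0005,0],"yaw":0},
  {"dp":[0,0.0005,0],"yaw":0},
])

```text
time_s: 4.7
tcp_pos: [0.4754, -0.005, 0.0395]
eef_rot: [179.9, -0.1, -94.0]
contact_force: [-0.4, -6.9, 2.4]
gripper_width: 0.0497
gripper_force: 3.3
```

Emit:
apply_moves([
  {"dp":[0,-0.004,0],"yaw":0},
  {"dp":[-0.001,-0.01,0.005],"yaw":0},
  {"dp":[-0.001,-0.01,0.03],"yaw":0},
  {"dp":[-0.001,-0.01,0.07],"yaw":0},
  {"dp":[-0.001,-0.01,0.09],"yaw":7},
  {"dp":[-0.006,0,0.09],"yaw":14},
  {"dp":[-0.012,0.01,0.09],"yaw":21},
  {"dp":[-0.018,0.02,0.09],"yaw":28},
  {"dp":[-0.024,0.03,0.09],"yaw":35},
  {"dp":[-0.03,0.04,0.09],"yaw":42},
  {"dp":[-0.034,0.05,0.09],"yaw":49},
  {"dp":[-0.038,0.06,0.09],"yaw":56},
  {"dp":[-0.042,0.07,0.09],"yaw":63},
  {"dp":[-0.046,0.08,0.09],"yaw":70},
  {"dp":[-0.051,0.093,0.09],"yaw":77},
  {"dp":[-0.051,0.093,0.09],"yaw":84},
  {"dp":[-0.051,0.093,0.09],"yaw":90},
  {"dp":[-0.051,0.093,0.09],"yaw":90},
], grip=-1)

```text
time_s: 6.2
tcp_pos: [0.4252, 0.0891, 0.13]
eef_rot: [-180.0, -0.0, -3.6]
contact_force: [0.1, 0.3, 0.1]
gripper_width: 0.0874
gripper_force: 0.0
```

Run:
```python
from h import *
s=get_state(); print(s['tcp_pos'],s['eef_rot'],s['contact_force'])
c=wc('w2'); print(-c['R'].T@c['t'])
cv2.imwrite('pics/w2b.png',cv2.resize(cv2.imread('pics/w2.png'),(800,600)))
```

```text
[0.42520267 0.08909633 0.13000273] [-1.79956561e+02 -3.69805917e-02 -3.63925046e+00] [0.1065774  0.2997594  0.14092689]
[0.49831018 0.08435946 0.26659051]
```

View pics/w2b.png

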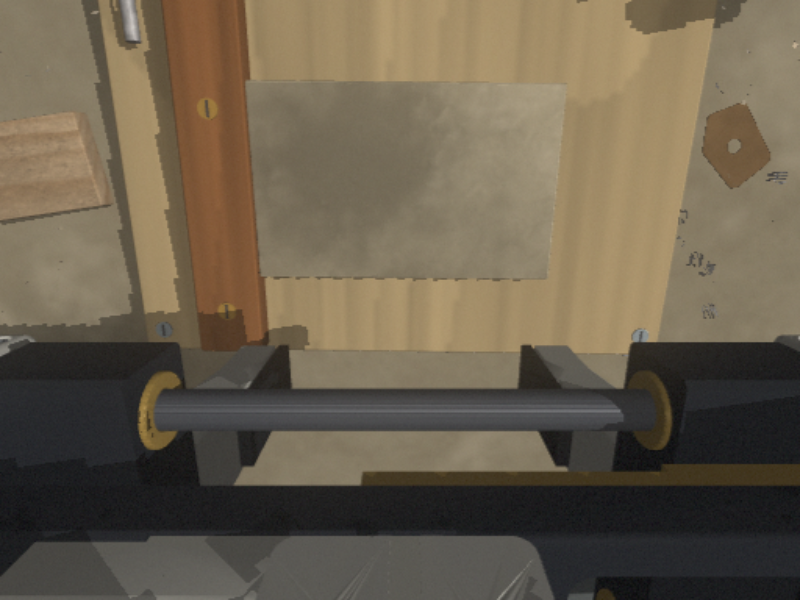

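The panel now lies along the fence, left edge (246,82)–(260,278), trailing edge (260,278)–(548,279).

Run:
```python
from h import *
c=np.load('pics/w2.npz'); k=1/1.5625
q=[]
for n,u,v,z in [('lf',247,82,.024),('rf',566,84,.024),('lt',260,277,.024),('rt',548,279,.024),('f1',247,30,.027),('f2',266,340,.027),('b1',713,10,.012),('b2',660,350,.012)]:
    p=w(c,u*k,v*k,z); q.append(p); print(n,p.round(4),'e,n',np.round([p[0]*.9976-p[1]*.0698,p[0]*.0698+p[1]*.9976],4))
for a,b in [(0,2),(4,5),(6,7)]:
    d=q[a]-q[b]; print(np.degrees(np.arctan2(d[1],d[0])))
d=q[2]-q[3];print(np.degrees(np.arctan2(d[1],d[0]))-90)
```

```text
lf [0.5453 0.1597 0.024 ] e,n [0.5329 0.1974]
rf [0.5345 0.0019 0.024 ] e,n [0.533  0.0392]
lt [0.4465 0.1681 0.024 ] e,n [0.4337 0.1988]
rt [0.4353 0.0085 0.024 ] e,n [0.4337 0.0389]
f1 [0.5672 0.1552 0.027 ] e,n [0.555  0.1944]
f2 [0.4103 0.1691 0.027 ] e,n [0.3975 0.1974]
b1 [ 0.5657 -0.0743  0.012 ] e,n [ 0.5695 -0.0346]
b2 [ 0.3833 -0.0645  0.012 ] e,n [ 0.3869 -0.0375]
-4.8498910691238715
-5.076236700169148
-3.092379834387964
-3.996227652845775
```

Emit:
apply_moves([
  {"dp":[0,0,-0.04],"yaw":-0.3},
  {"dp":[0,0,-0.07],"yaw":-0.3},
  {"dp":[0,0,-0.085],"yaw":-0.3},
  {"dp":[0,0,-0.09],"yaw":-0.3},
  {"dp":[0,0,-0.09],"yaw":-0.3},
])

```text
time_s: 6.67
tcp_pos: [0.4246, 0.0882, 0.0387]
eef_rot: [179.9, 0.1, -4.4]
contact_force: [-0.2, 0.3, 0.2]
gripper_width: 0.0877
gripper_force: 0.0
```

Emit:
apply_moves([
  {"dp":[0.006,-0.0004,0],"yaw":0},
  {"dp":[0.012,-0.0007,0],"yaw":0},
  {"dp":[0.018,-0.001,0],"yaw":0},
  {"dp":[0.025,-0.0015,0],"yaw":0},
  {"dp":[0.032,-0.0019,0],"yaw":0},
  {"dp":[0.039,-0.0023,0],"yaw":0},
  {"dp":[0.046,-0.0027,0],"yaw":0},
  {"dp":[0.053,-0.0031,0],"yaw":0},
  {"dp":[0.06,-0.0035,0],"yaw":0},
  {"dp":[0.067,-0.004,0],"yaw":0},
  {"dp":[0.074,-0.0044,0],"yaw":0},
  {"dp":[0.081,-0.0048,0],"yaw":0},
  {"dp":[0.088,-0.0052,0],"yaw":0},
  {"dp":[0.094,-0.0056,0],"yaw":0},
  {"dp":[0.1,-0.006,0],"yaw":0},
  {"dp":[0.105,-0.0063,0],"yaw":0},
  {"dp":[0.109,-0.0065,0],"yaw":0},
  {"dp":[0.112,-0.0067,0],"yaw":0},
  {"dp":[0.114,-0.0068,0],"yaw":0},
  {"dp":[0.114,-0.0068,0],"yaw":0},
])

```text
time_s: 8.33
tcp_pos: [0.5396, 0.0822, 0.0396]
eef_rot: [-180.0, -0.0, -4.2]
contact_force: [0.2, -1.3, 0.4]
gripper_width: 0.088
gripper_force: 0.0
```

Emit:
apply_moves([
  {"dp":[0.003,-0.0002,0],"yaw":0},
  {"dp":[0.006,-0.0004,0],"yaw":0},
  {"dp":[0.009,-0.0006,0],"yaw":0},
  {"dp":[0.011,-0.0007,0],"yaw":0},
  {"dp":[0.012,-0.0008,0],"yaw":0},
])

```text
time_s: 8.75
tcp_pos: [0.5514, 0.0813, 0.0396]
eef_rot: [-180.0, -0.0, -4.2]
contact_force: [-1.9, 1.1, 0.6]
gripper_width: 0.0874
gripper_force: 0.7
```

Emit:
apply_moves([
  {"dp":[0.001,0,0],"yaw":0},
  {"dp":[0.002,-0.0001,0],"yaw":0},
  {"dp":[0.003,-0.0002,0],"yaw":0},
  {"dp":[0.003,-0.0002,0],"yaw":0},
])

```text
time_s: 9.08
tcp_pos: [0.5543, 0.0811, 0.0396]
eef_rot: [-180.0, -0.0, -4.2]
contact_force: [-1.4, 0.1, -0.1]
gripper_width: 0.0876
gripper_force: 0.2
```

Emit:
apply_moves([
  {"dp":[0.001,0,0],"yaw":0},
  {"dp":[0.002,-0.0001,0],"yaw":0},
  {"dp":[0.002,-0.0001,0],"yaw":0},
])

```text
time_s: 9.33
tcp_pos: [0.5563, 0.081, 0.0396]
eef_rot: [-180.0, -0.0, -4.2]
contact_force: [-0.5, -0.8, 0.6]
gripper_width: 0.0877
gripper_force: 0.3
```

Emit:
apply_moves([
  {"dp":[0.001,0,0],"yaw":0},
  {"dp":[0.002,-0.0001,0],"yaw":0},
  {"dp":[0.002,-0.0001,0],"yaw":0},
])

```text
time_s: 9.58
tcp_pos: [0.5583, 0.0809, 0.0395]
eef_rot: [-180.0, -0.0, -4.2]
contact_force: [-0.0, -0.6, -0.9]
gripper_width: 0.0873
gripper_force: 0.4
```

Emit:
apply_moves([
  {"dp":[0.001,0,0],"yaw":0},
  {"dp":[0.001,0,0],"yaw":0},
])

```text
time_s: 9.75
tcp_pos: [0.5592, 0.0808, 0.0395]
eef_rot: [180.0, 0.0, -4.2]
contact_force: [-1.4, -0.6, -0.4]
gripper_width: 0.0876
gripper_force: 0.4
```

Emit:
apply_moves([
  {"dp":[0.001,0,0],"yaw":0},
  {"dp":[0.001,0,0],"yaw":0},
])

```text
time_s: 9.92
tcp_pos: [0.5601, 0.0808, 0.0395]
eef_rot: [180.0, 0.0, -4.2]
contact_force: [-0.9, -0.8, 0.0]
gripper_width: 0.0874
gripper_force: 0.5
```

Emit:
apply_moves([
  {"dp":[0.001,0,0],"yaw":0},
  {"dp":[0.001,0,0],"yaw":0},
])

```text
time_s: 10.08
tcp_pos: [0.5611, 0.0808, 0.0395]
eef_rot: [180.0, 0.0, -4.3]
contact_force: [-0.8, -1.9, -1.0]
gripper_width: 0.0876
gripper_force: 0.6
```

Emit:
apply_moves([
  {"dp":[0.001,-0.0001,0],"yaw":0},
  {"dp":[0.001,-0.0001,0],"yaw":0},
])

```text
time_s: 10.25
tcp_pos: [0.5623, 0.0808, 0.0395]
eef_rot: [-180.0, -0.0, -4.2]
contact_force: [-0.3, -0.5, -0.5]
gripper_width: 0.0877
gripper_force: 0.4
```

Emit:
apply_moves([
  {"dp":[0.001,-0.0001,0],"yaw":0},
  {"dp":[0.001,-0.0001,0],"yaw":0},
])

```text
time_s: 10.42
tcp_pos: [0.5634, 0.0808, 0.0396]
eef_rot: [-180.0, -0.0, -4.2]
contact_force: [-1.2, -0.6, -0.4]
gripper_width: 0.0875
gripper_force: 0.3
```

Emit:
apply_moves([
  {"dp":[0.001,-0.0001,0],"yaw":0},
  {"dp":[0.001,-0.0001,0],"yaw":0},
])

```text
time_s: 10.58
tcp_pos: [0.5644, 0.0807, 0.0396]
eef_rot: [-180.0, -0.0, -4.2]
contact_force: [-0.2, 0.3, -0.0]
gripper_width: 0.0875
gripper_force: 0.2
```

Emit:
apply_moves([
  {"dp":[0.001,-0.0001,0],"yaw":0},
  {"dp":[0.001,-0.0001,0],"yaw":0},
])

```text
time_s: 10.75
tcp_pos: [0.5654, 0.0806, 0.0396]
eef_rot: [-180.0, -0.0, -4.2]
contact_force: [-0.8, 0.6, -0.8]
gripper_width: 0.0873
gripper_force: 0.1
```

Emit:
apply_moves([
  {"dp":[0.001,-0.0001,0],"yaw":0},
  {"dp":[0.001,-0.0001,0],"yaw":0},
])

```text
time_s: 10.92
tcp_pos: [0.5664, 0.0805, 0.0396]
eef_rot: [-180.0, -0.0, -4.2]
contact_force: [-0.4, -0.1, 0.0]
gripper_width: 0.0877
gripper_force: 0.2
```

Emit:
apply_moves([
  {"dp":[0.001,-0.0001,0],"yaw":0},
  {"dp":[0.001,-0.0001,0],"yaw":0},
])

```text
time_s: 11.08
tcp_pos: [0.5673, 0.0803, 0.0396]
eef_rot: [-180.0, -0.0, -4.2]
contact_force: [-0.7, 0.8, 0.1]
gripper_width: 0.0873
gripper_force: 0.3
```

Emit:
apply_moves([
  {"dp":[0.001,-0.0001,0],"yaw":0},
  {"dp":[0.001,-0.0001,0],"yaw":0},
])

```text
time_s: 11.25
tcp_pos: [0.5682, 0.0802, 0.0396]
eef_rot: [180.0, -0.0, -4.2]
contact_force: [-0.7, 0.6, -0.1]
gripper_width: 0.0874
gripper_force: 0.3
```

Emit:
apply_moves([
  {"dp":[0.001,-0.0001,0],"yaw":0},
  {"dp":[0.001,-0.0001,0],"yaw":0},
])

```text
time_s: 11.42
tcp_pos: [0.5693, 0.0801, 0.0396]
eef_rot: [180.0, -0.0, -4.2]
contact_force: [-0.6, -0.9, 1.1]
gripper_width: 0.0879
gripper_force: 0.3
```

Emit:
apply_moves([
  {"dp":[0.001,-0.0001,0],"yaw":0},
  {"dp":[0.001,-0.0001,0],"yaw":0},
])

```text
time_s: 11.58
tcp_pos: [0.5703, 0.08, 0.0396]
eef_rot: [-180.0, -0.0, -4.2]
contact_force: [-0.1, -0.3, 0.6]
gripper_width: 0.0878
gripper_force: 0.3
```

Emit:
apply_moves([
  {"dp":[0.001,-0.0001,0],"yaw":0},
  {"dp":[0.001,-0.0001,0],"yaw":0},
])

```text
time_s: 11.75
tcp_pos: [0.5708, 0.0798, 0.0395]
eef_rot: [180.0, 0.0, -4.3]
contact_force: [-2.1, 1.4, 1.8]
gripper_width: 0.0878
gripper_force: 1.4
```

Emit:
apply_moves([
  {"dp":[0.001,-0.0001,0],"yaw":0},
  {"dp":[0.001,-0.0001,0],"yaw":0},
])

```text
time_s: 11.92
tcp_pos: [0.5709, 0.0797, 0.0393]
eef_rot: [180.0, 0.1, -4.3]
contact_force: [-6.5, 3.0, 4.6]
gripper_width: 0.0875
gripper_force: 3.3
```

Run:
```python
from h import *
c=cap('scene','sc2'); 
i=cv2.imread('pics/sc2.png')[155:305,155:345]
cv2.imwrite('pics/sc2c.png',cv2.resize(i,None,fx=4,fy=4,interpolation=cv2.INTER_CUBIC))
```

```text
(no output)
```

View pics/sc2c.png

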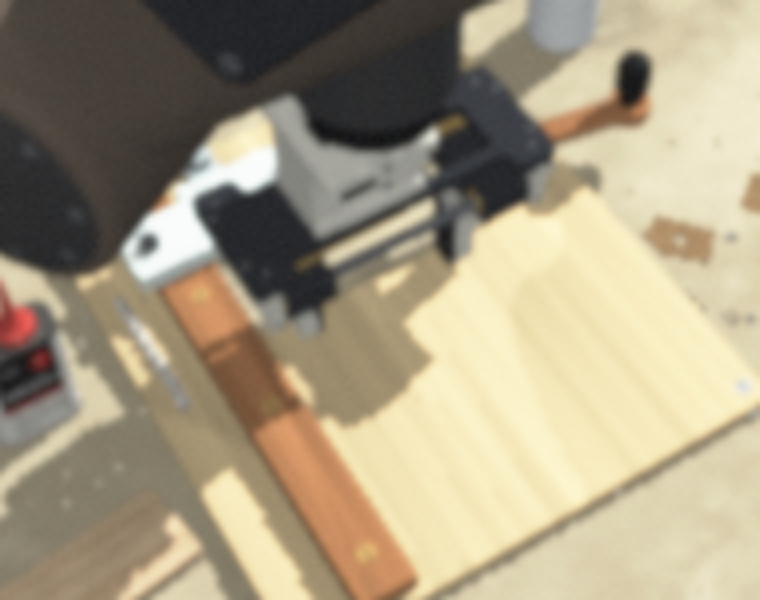

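The panel reached the stop: the force rose from about 1 N to 6.5 N. Next I back off, rise, and go and look at the knob.

Emit:
apply_moves([
  {"dp":[-0.004,0.0003,0],"yaw":0},
  {"dp":[-0.012,0.0008,0],"yaw":0},
  {"dp":[-0.015,0.001,0.02],"yaw":0},
  {"dp":[-0.015,0.001,0.06],"yaw":0},
  {"dp":[-0.015,0.001,0.1],"yaw":-6},
  {"dp":[-0.015,-0.01,0.12],"yaw":-13},
  {"dp":[-0.01,-0.03,0.13],"yaw":-20},
  {"dp":[-0.005,-0.05,0.13],"yaw":-27},
  {"dp":[0,-0.07,0.13],"yaw":-34},
  {"dp":[0.005,-0.09,0.13],"yaw":-41},
  {"dp":[0.007,-0.11,0.13],"yaw":-48},
  {"dp":[0.007,-0.13,0.13],"yaw":-55},
  {"dp":[0.007,-0.14,0.13],"yaw":-62},
  {"dp":[0.007,-0.14,0.13],"yaw":-69},
  {"dp":[0.007,-0.14,0.13],"yaw":-76},
  {"dp":[0.007,-0.14,0.13],"yaw":-83},
  {"dp":[0.007,-0.14,0.13],"yaw":-90},
  {"dp":[0.007,-0.14,0.13],"yaw":-90},
  {"dp":[0.007,-0.14,0.13],"yaw":-90},
], grip=-0.14)

```text
time_s: 13.55
tcp_pos: [0.5789, -0.0602, 0.1696]
eef_rot: [-180.0, 0.0, -94.0]
contact_force: [-0.0, -0.2, 0.2]
gripper_width: 0.05
gripper_force: 0.0
```

Run:
```python
from h import *
c=wc('w3'); print(-c['R'].T@c['t'])
cv2.imwrite('pics/w3b.png',cv2.resize(cv2.imread('pics/w3.png'),(800,600)))
```

```text
[ 0.57415028 -0.13297938  0.30613831]
```

View pics/w3b.png

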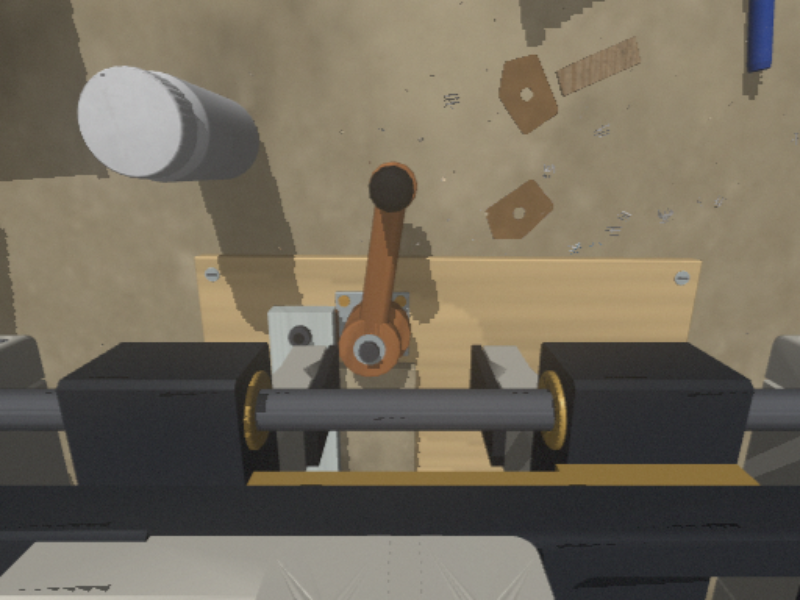

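The knob top is at (391,189), the pivot nut at (370,350), and the panel's trailing edge is at column ~417. The pot top is centred near (132,122), radius ~52.

Run:
```python
from h import *
c=np.load('pics/w3.npz'); k=1/1.5625
q={}
for n,u,v,z in [('knob',391,189,.083),('piv',370,350,.05),('trail',417,440,.024),('pot',132,122,.101),('b1',205,258,.012),('b2',695,262,.012)]:
    p=w(c,u*k,v*k,z); q[n]=p; print(n,p.round(4),'e,n',np.round([p[0]*.9976-p[1]*.0698,p[0]*.0698+p[1]*.9976],4), w(c,u*k,v*k).round(4))
d=(q['knob']-q['piv'])[:2]; print(d,np.hypot(*d),np.degrees(np.arctan2(-d[0],-d[1])))
```

```text
knob [ 0.5813 -0.1245  0.083 ] e,n [ 0.5886 -0.0837] [ 0.5813 -0.1245  0.0833]
piv [ 0.6027 -0.0282  0.05  ] e,n [0.6033 0.0139] [ 0.6027 -0.0284  0.0505]
trail [0.5782 0.054  0.024 ] e,n [0.5731 0.0942] [0.5784 0.0614 0.0128]
pot [ 0.6893 -0.1608  0.101 ] e,n [ 0.6989 -0.1123] [ 0.6891 -0.1607  0.1014]
b1 [ 0.7106 -0.0859  0.012 ] e,n [ 0.7149 -0.0361] [ 0.7106 -0.0859  0.012 ]
b2 [ 0.3851 -0.0605  0.012 ] e,n [ 0.3884 -0.0335] [ 0.385  -0.0605  0.0119]
[-0.02138225 -0.09631083] 0.09865585096444039 12.517381856543658
```

Emit:
apply_moves([
  {"dp":[0.002,-0.03,0],"yaw":-5},
  {"dp":[0.0023,-0.06,-0.01],"yaw":-8.5},
  {"dp":[0.0023,-0.0645,-0.03],"yaw":-8.5},
  {"dp":[0.0023,-0.0645,-0.055],"yaw":-8.5},
  {"dp":[0.0023,-0.0645,-0.075],"yaw":-8.5},
  {"dp":[0.0023,-0.0645,-0.088],"yaw":-8.5},
  {"dp":[0.0023,-0.0645,-0.09],"yaw":-8.5},
])

```text
time_s: 14.18
tcp_pos: [0.5796, -0.1248, 0.0768]
eef_rot: [179.8, -0.1, -102.6]
contact_force: [-0.1, 0.7, 0.1]
gripper_width: 0.0499
gripper_force: 0.0
```

Emit:
apply_moves([
  {"dp":[0,0,0],"yaw":0},
  {"dp":[0,0,0],"yaw":0},
  {"dp":[0,0,0],"yaw":0},
], grip=0.34, squeeze=5)

```text
time_s: 14.43
tcp_pos: [0.5823, -0.1246, 0.0808]
eef_rot: [-179.9, 0.0, -102.7]
contact_force: [0.4, -1.2, -0.2]
gripper_width: 0.0355
gripper_force: 0.0
```

Run:
```python
from h import *
s=get_state();print(s['tcp_pos'],s['eef_rot'],s['contact_force'],s['gripper_width'])
P=np.array([.6027,-.0277])
k=lambda f:P+.1*np.array([-np.sin(np.radians(f)),-np.cos(np.radians(f))])
print('start',k(12.5))
for a in range(12,141,4): # increments in mm over next degrees
    print(a,k(a).round(4),(1e3*(k(a+2)-k(a))).round(1),(1e3*(k(a+4)-k(a))).round(1))
```

```text
[ 0.58228287 -0.12460303  0.08082905] [-1.79883300e+02  2.57219073e-02 -1.02668334e+02] [ 0.42589366 -1.19031855 -0.19939306] 0.03547515359013323
start [ 0.58105604 -0.1253296 ]
12 [ 0.5819 -0.1255] [-3.4  0.8] [-6.8  1.7]
16 [ 0.5751 -0.1238] [-3.3  1. ] [-6.6  2.2]
20 [ 0.5685 -0.1217] [-3.3  1.3] [-6.5  2.6]
24 [ 0.562  -0.1191] [-3.2  1.5] [-6.3  3.1]
28 [ 0.5558 -0.116 ] [-3.1  1.7] [-6.   3.5]
32 [ 0.5497 -0.1125] [-2.9  1.9] [-5.8  3.9]
36 [ 0.5439 -0.1086] [-2.8  2.1] [-5.5  4.3]
40 [ 0.5384 -0.1043] [-2.6  2.3] [-5.2  4.7]
44 [ 0.5332 -0.0996] [-2.5  2.5] [-4.8  5. ]
48 [ 0.5284 -0.0946] [-2.3  2.6] [-4.5  5.3]
52 [ 0.5239 -0.0893] [-2.1  2.8] [-4.1  5.6]
56 [ 0.5198 -0.0836] [-1.9  2.9] [-3.7  5.9]
60 [ 0.5161 -0.0777] [-1.7  3.1] [-3.3  6.2]
64 [ 0.5128 -0.0715] [-1.5  3.2] [-2.8  6.4]
68 [ 0.51   -0.0652] [-1.3  3.3] [-2.4  6.6]
72 [ 0.5076 -0.0586] [-1.   3.3] [-1.9  6.7]
76 [ 0.5057 -0.0519] [-0.8  3.4] [-1.5  6.8]
80 [ 0.5042 -0.0451] [-0.5  3.4] [-1.   6.9]
84 [ 0.5032 -0.0382] [-0.3  3.5] [-0.5  7. ]
88 [ 0.5028 -0.0312] [-0.1  3.5] [0. 7.]
92 [ 0.5028 -0.0242] [0.2 3.5] [0.5 7. ]
96 [ 0.5032 -0.0172] [0.4 3.5] [1.  6.9]
100 [ 0.5042 -0.0103] [0.7 3.4] [1.5 6.8]
104 [ 0.5057 -0.0035] [0.9 3.4] [1.9 6.7]
108 [0.5076 0.0032] [1.1 3.3] [2.4 6.6]
112 [0.51   0.0098] [1.4 3.2] [2.8 6.4]
116 [0.5128 0.0161] [1.6 3.1] [3.3 6.2]
120 [0.5161 0.0223] [1.8 3. ] [3.7 5.9]
124 [0.5198 0.0282] [2.  2.9] [4.1 5.6]
128 [0.5239 0.0339] [2.2 2.7] [4.5 5.3]
132 [0.5284 0.0392] [2.4 2.6] [4.8 5. ]
136 [0.5332 0.0442] [2.6 2.4] [5.2 4.7]
140 [0.5384 0.0489] [2.7 2.2] [5.5 4.3]
```

Emit:
apply_moves([
  {"dp":[-0.0034,0.0008,0],"yaw":-2},
  {"dp":[-0.0068,0.0017,0],"yaw":-4},
  {"dp":[-0.0101,0.0027,0],"yaw":-6},
  {"dp":[-0.0134,0.0038,0],"yaw":-8},
  {"dp":[-0.0167,0.0051,0],"yaw":-10},
  {"dp":[-0.0199,0.0064,0],"yaw":-12},
  {"dp":[-0.0231,0.0079,0],"yaw":-14},
  {"dp":[-0.0261,0.0095,0],"yaw":-16},
  {"dp":[-0.0292,0.0112,0],"yaw":-18},
  {"dp":[-0.0322,0.013,0],"yaw":-20},
])

```text
time_s: 15.27
tcp_pos: [0.5502, -0.1115, 0.081]
eef_rot: [-179.9, 0.1, -122.8]
contact_force: [1.2, 0.5, -1.1]
gripper_width: 0.0284
gripper_force: 0.6
```

Emit:
apply_moves([
  {"dp":[-0.0015,0.0009,0],"yaw":-1},
  {"dp":[-0.0029,0.0019,0],"yaw":-2},
  {"dp":[-0.0044,0.0029,0],"yaw":-3},
  {"dp":[-0.0058,0.0039,0],"yaw":-4},
])

```text
time_s: 15.6
tcp_pos: [0.5439, -0.1077, 0.0801]
eef_rot: [-179.9, 0.0, -126.8]
contact_force: [1.1, -1.6, 1.2]
gripper_width: 0.029
gripper_force: 0.6
```

Emit:
apply_moves([
  {"dp":[-0.0014,0.001,0],"yaw":-1},
  {"dp":[-0.0028,0.0021,0],"yaw":-2},
])

```text
time_s: 15.77
tcp_pos: [0.5407, -0.1056, 0.0797]
eef_rot: [-180.0, 0.0, -128.8]
contact_force: [1.9, 0.4, 1.5]
gripper_width: 0.029
gripper_force: 0.6
```

Emit:
apply_moves([
  {"dp":[-0.0014,0.0011,0],"yaw":-1},
  {"dp":[-0.0027,0.0022,0],"yaw":-2},
])

```text
time_s: 15.93
tcp_pos: [0.5378, -0.1035, 0.0795]
eef_rot: [-180.0, -0.0, -130.8]
contact_force: [1.7, -0.5, 1.4]
gripper_width: 0.0288
gripper_force: 0.6
```

Emit:
apply_moves([
  {"dp":[-0.0013,0.0011,0],"yaw":-1},
  {"dp":[-0.0026,0.0023,0],"yaw":-2},
])

```text
time_s: 16.1
tcp_pos: [0.5352, -0.1011, 0.0795]
eef_rot: [180.0, -0.0, -132.8]
contact_force: [0.9, 0.3, 0.4]
gripper_width: 0.0288
gripper_force: 0.6
```

Emit:
apply_moves([
  {"dp":[-0.0013,0.0012,0],"yaw":-1},
  {"dp":[-0.0026,0.0024,0],"yaw":-2},
])

```text
time_s: 16.27
tcp_pos: [0.5325, -0.0987, 0.0795]
eef_rot: [180.0, -0.0, -134.8]
contact_force: [0.6, -0.8, 0.0]
gripper_width: 0.0289
gripper_force: 0.6
```

Emit:
apply_moves([
  {"dp":[-0.0012,0.0012,0],"yaw":-1},
  {"dp":[-0.0025,0.0025,0],"yaw":-2},
])

```text
time_s: 16.43
tcp_pos: [0.5301, -0.0962, 0.0795]
eef_rot: [180.0, 0.0, -136.8]
contact_force: [0.8, -0.3, -0.8]
gripper_width: 0.0291
gripper_force: 0.6
```

Emit:
apply_moves([
  {"dp":[-0.0012,0.0012,0],"yaw":-1},
  {"dp":[-0.0024,0.0025,0],"yaw":-2},
])

```text
time_s: 16.6
tcp_pos: [0.5276, -0.0937, 0.0795]
eef_rot: [180.0, -0.0, -138.8]
contact_force: [1.9, 0.0, 0.1]
gripper_width: 0.0286
gripper_force: 0.6
```

Emit:
apply_moves([
  {"dp":[-0.0012,0.0013,0],"yaw":-1},
  {"dp":[-0.0023,0.0026,0],"yaw":-2},
])

```text
time_s: 16.77
tcp_pos: [0.5253, -0.0911, 0.0795]
eef_rot: [180.0, -0.0, -140.8]
contact_force: [1.2, -1.0, 0.2]
gripper_width: 0.0286
gripper_force: 0.6
```

Emit:
apply_moves([
  {"dp":[-0.0011,0.0013,0],"yaw":-1},
  {"dp":[-0.0022,0.0027,0],"yaw":-2},
])

```text
time_s: 16.93
tcp_pos: [0.5231, -0.0884, 0.0795]
eef_rot: [180.0, -0.0, -142.8]
contact_force: [1.9, 0.4, 0.2]
gripper_width: 0.0294
gripper_force: 0.6
```

Emit:
apply_moves([
  {"dp":[-0.0011,0.0014,0],"yaw":-1},
  {"dp":[-0.0021,0.0028,0],"yaw":-2},
])

```text
time_s: 17.1
tcp_pos: [0.521, -0.0856, 0.0795]
eef_rot: [180.0, -0.0, -144.8]
contact_force: [2.5, -0.1, -0.1]
gripper_width: 0.0291
gripper_force: 0.6
```

Emit:
apply_moves([
  {"dp":[-0.001,0.0014,0],"yaw":-1},
  {"dp":[-0.002,0.0029,0],"yaw":-2},
])

```text
time_s: 17.27
tcp_pos: [0.5191, -0.0827, 0.0796]
eef_rot: [180.0, -0.0, -146.8]
contact_force: [1.3, -0.5, 0.4]
gripper_width: 0.0288
gripper_force: 0.6
```

Emit:
apply_moves([
  {"dp":[-0.001,0.0015,0],"yaw":-1},
  {"dp":[-0.0019,0.0029,0],"yaw":-2},
])

```text
time_s: 17.43
tcp_pos: [0.5171, -0.0798, 0.0795]
eef_rot: [180.0, -0.0, -148.8]
contact_force: [1.9, -0.5, 0.2]
gripper_width: 0.0289
gripper_force: 0.6
```

Emit:
apply_moves([
  {"dp":[-0.0009,0.0015,0],"yaw":-1},
  {"dp":[-0.0018,0.003,0],"yaw":-2},
])

```text
time_s: 17.6
tcp_pos: [0.5154, -0.0768, 0.0796]
eef_rot: [-180.0, 0.0, -150.8]
contact_force: [0.9, -1.2, -0.4]
gripper_width: 0.0286
gripper_force: 0.6
```

Emit:
apply_moves([
  {"dp":[-0.0009,0.0015,0],"yaw":-1},
  {"dp":[-0.0017,0.0031,0],"yaw":-2},
])

```text
time_s: 17.77
tcp_pos: [0.5137, -0.0737, 0.0796]
eef_rot: [180.0, -0.0, -152.8]
contact_force: [0.8, -1.2, -0.8]
gripper_width: 0.0291
gripper_force: 0.6
```

Emit:
apply_moves([
  {"dp":[-0.0008,0.0016,0],"yaw":-1},
  {"dp":[-0.0016,0.0031,0],"yaw":-2},
])

```text
time_s: 17.93
tcp_pos: [0.5121, -0.0706, 0.0796]
eef_rot: [180.0, -0.0, -154.8]
contact_force: [1.2, -1.4, -0.9]
gripper_width: 0.0293
gripper_force: 0.6
```

Emit:
apply_moves([
  {"dp":[-0.0007,0.0016,0],"yaw":-1},
  {"dp":[-0.0015,0.0032,0],"yaw":-2},
])

```text
time_s: 18.1
tcp_pos: [0.5106, -0.0674, 0.0796]
eef_rot: [-180.0, 0.0, -156.8]
contact_force: [1.3, -1.2, 0.2]
gripper_width: 0.0288
gripper_force: 0.6
```

Emit:
apply_moves([
  {"dp":[-0.0007,0.0016,0],"yaw":-1},
  {"dp":[-0.0014,0.0032,0],"yaw":-2},
])

```text
time_s: 18.27
tcp_pos: [0.5092, -0.0642, 0.0796]
eef_rot: [-180.0, 0.0, -158.8]
contact_force: [1.1, -0.5, 0.1]
gripper_width: 0.0289
gripper_force: 0.6
```

Emit:
apply_moves([
  {"dp":[-0.0006,0.0016,0],"yaw":-1},
  {"dp":[-0.0013,0.0033,0],"yaw":-2},
])

```text
time_s: 18.43
tcp_pos: [0.508, -0.0609, 0.0796]
eef_rot: [-180.0, 0.0, -160.8]
contact_force: [1.2, -0.3, -0.1]
gripper_width: 0.029
gripper_force: 0.6
```

Emit:
apply_moves([
  {"dp":[-0.0006,0.0017,0],"yaw":-1},
  {"dp":[-0.0011,0.0033,0],"yaw":-2},
])

```text
time_s: 18.6
tcp_pos: [0.5068, -0.0575, 0.0796]
eef_rot: [180.0, 0.0, -162.8]
contact_force: [0.6, -1.2, -0.9]
gripper_width: 0.029
gripper_force: 0.7
```

Emit:
apply_moves([
  {"dp":[-0.0005,0.0017,0],"yaw":-1},
  {"dp":[-0.001,0.0033,0],"yaw":-2},
])

```text
time_s: 18.77
tcp_pos: [0.5059, -0.0544, 0.0796]
eef_rot: [-180.0, -0.0, -164.8]
contact_force: [1.8, -2.3, -0.4]
gripper_width: 0.0288
gripper_force: 1.2
```

Emit:
apply_moves([
  {"dp":[-0.0005,0.0017,0],"yaw":-1},
  {"dp":[-0.0009,0.0034,0],"yaw":-2},
])

```text
time_s: 18.93
tcp_pos: [0.505, -0.0511, 0.0796]
eef_rot: [-180.0, -0.0, -166.8]
contact_force: [2.5, -3.1, -1.0]
gripper_width: 0.0288
gripper_force: 2.0
```

Emit:
apply_moves([
  {"dp":[-0.0004,0.0017,0],"yaw":-1},
  {"dp":[-0.0008,0.0034,0],"yaw":-2},
])

```text
time_s: 19.1
tcp_pos: [0.5043, -0.0477, 0.0796]
eef_rot: [-180.0, 0.0, -168.8]
contact_force: [2.5, -5.2, -0.5]
gripper_width: 0.029
gripper_force: 2.7
```

The cam is biting; the tangential pull is about 5.6 N. One small step more should reach about 6.5–7 N.

Emit:
apply_moves([
  {"dp":[-0.0003,0.0013,0],"yaw":-1},
  {"dp":[-0.0006,0.0026,0],"yaw":-1.5},
])

```text
time_s: 19.27
tcp_pos: [0.5038, -0.0451, 0.0796]
eef_rot: [-180.0, 0.0, -170.3]
contact_force: [2.8, -5.3, -0.9]
gripper_width: 0.0294
gripper_force: 2.6
```

Emit:
apply_moves([
  {"dp":[-0.0002,0.0013,0],"yaw":-1},
  {"dp":[-0.0004,0.0026,0],"yaw":-1.5},
])

```text
time_s: 19.43
tcp_pos: [0.5033, -0.0427, 0.0796]
eef_rot: [-180.0, 0.0, -171.8]
contact_force: [2.4, -5.2, -1.5]
gripper_width: 0.0287
gripper_force: 2.9
```

Emit:
apply_moves([
  {"dp":[-0.0001,0.0017,0],"yaw":-1},
  {"dp":[-0.0003,0.0034,0],"yaw":-2},
])

```text
time_s: 19.6
tcp_pos: [0.5029, -0.0395, 0.0796]
eef_rot: [-180.0, -0.0, -173.8]
contact_force: [3.3, -6.6, -0.5]
gripper_width: 0.0293
gripper_force: 3.3
```

Emit:
apply_moves([
  {"dp":[0,-0.0015,0],"yaw":0},
  {"dp":[0.0002,-0.0035,0],"yaw":0},
  {"dp":[0.0002,-0.0035,0],"yaw":0},
])

```text
time_s: 19.85
tcp_pos: [0.5026, -0.0425, 0.0794]
eef_rot: [180.0, -0.0, -173.8]
contact_force: [-0.5, -0.5, -0.3]
gripper_width: 0.029
gripper_force: 0.0
```

Emit:
apply_moves([
  {"dp":[0,0,0],"yaw":0},
  {"dp":[0,0,0],"yaw":0},
  {"dp":[0,0,0],"yaw":0},
  {"dp":[0,0,0],"yaw":0},
  {"dp":[0,0,0.02],"yaw":0},
  {"dp":[0,0,0.05],"yaw":0},
  {"dp":[0,0,0.09],"yaw":0},
  {"dp":[0,0,0.13],"yaw":0},
  {"dp":[0,0,0.15],"yaw":0},
  {"dp":[-0.02,-0.04,0.15],"yaw":0},
  {"dp":[-0.03,-0.08,0.15],"yaw":0},
  {"dp":[-0.03,-0.12,0.15],"yaw":0},
  {"dp":[-0.03,-0.16,0.15],"yaw":0},
  {"dp":[-0.03,-0.2,0.15],"yaw":0},
  {"dp":[-0.03,-0.24,0.15],"yaw":0},
  {"dp":[-0.03,-0.24,0.15],"yaw":0},
], grip=-0.14)

```text
time_s: 21.18
tcp_pos: [0.4724, -0.2878, 0.2291]
eef_rot: [-180.0, -0.1, -174.0]
contact_force: [-0.2, 0.7, 0.5]
gripper_width: 0.0498
gripper_force: 0.0
```

Run:
```python
from h import *
c=cap('top','top9')
i=cv2.imread('pics/top9.png')[122:272,162:350]
cv2.imwrite('pics/t9c.png',cv2.resize(i,None,fx=4,fy=4,interpolation=cv2.INTER_CUBIC))
s=get_state();print(s['time_s'],s['tcp_pos'],s['contact_force'])
```

```text
21.2333 [ 0.47232436 -0.28557251  0.22886048] [-1.14365308  0.46357581 -0.11797357]
```

View pics/t9c.png

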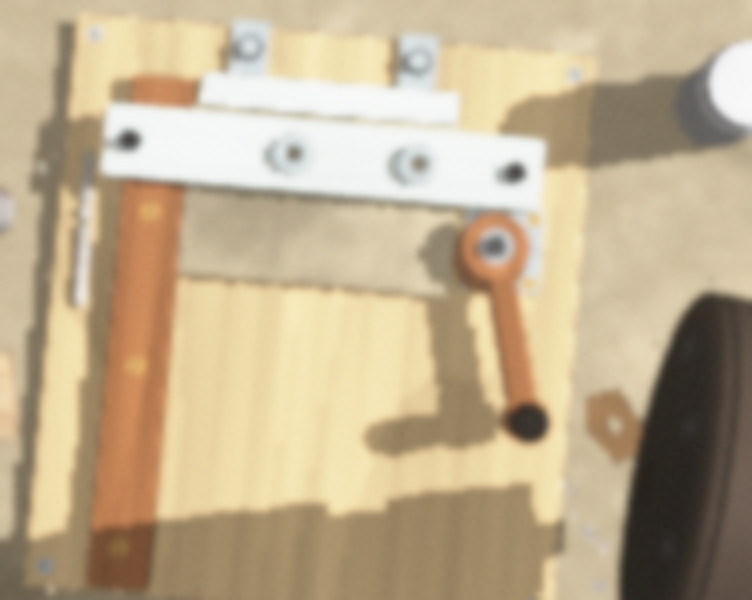

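The panel lies on the fence with its trailing edge (182,276)–(440,295) square to it. The lever has stayed at (525,422), and nothing else has moved. I'll check the trailing edge, then hand in.

Run:
```python
from h import *
c=np.load('pics/top9.npz'); q=[]
for u,v in [(184,277),(436,295)]:
    p=cw(c,u,v,.024); q.append(p); print(np.round([p[0]*.9976-p[1]*.0698,p[0]*.0698+p[1]*.9976],4))
d=q[0]-q[1]; print(np.degrees(np.arctan2(d[1],d[0]))-90)
ok=abs(q[0][0]*.9976-q[0][1]*.0698-.5734)<.004
print(ok)
if ok: print(r.close_job())
```

```text
[0.5727 0.1941]
[0.5737 0.0465]
-3.6130532342738206
True
the job is handed in; nothing more can be done
None
```

The job is handed in: the panel lies along the fence and home on the stop (contact felt at 6.5 N), with the cam locked at about 7 N of pull. I saw no sign of the oil can, pot or offcut being touched, but my last picture covered only the jig area. The verdict was not returned.

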